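# Fetch the hemmed-in salt box

## Task

The white salt box at the back of the slatted shelf is hemmed in: first set the blue pot, the green jar and the red canister aside in the white tray, all three standing in it together, before you move the salt box. Then stand the salt box in the middle of the cork trivet, and after that put the three back, each standing centred on the coaster of its own colour. Keep everything upright throughout, and leave it all released and standing still.

Things in the scene. Friction and masses are not known exactly. Their poses are not given: they have to be found in the camera images.
- blue_pot: Blue ceramic lidded pot, 50 mm diameter straight body up to 86 mm, small lid knob up to 107 mm, about 0.26 kg. Grip it on the straight body. At the start it stands on the coaster of its own colour, about 8 mm from the salt box. Origin at the centre of its underside. Its z axis points up.
- green_jar: Green glass jar with a green cap, 50 mm diameter straight body up to 80 mm, cap 46 mm diameter up to 101 mm, about 0.24 kg. Grip it on the straight body. At the start it stands on the coaster of its own colour, about 8 mm from the salt box. Origin at the centre of its underside. Its z axis points up.
- red_canister: Red enamel canister with a domed red top and a thin steel band, 50 mm diameter straight body up to 90 mm, top at 106 mm, about 0.22 kg. Grip it on the straight body. At the start it stands on the coaster of its own colour, about 8 mm from the salt box. Origin at the centre of its underside. Its z axis points up.
- salt_box: White plastic salt box with a white lid (it does not open) and a steel hinge pin, 52 x 52 mm square and 74 mm high, about 0.3 kg. It stands on the shelf's slats, 40 mm above the table, with a coaster to its left, its right and its front and the back stop 8 mm behind it. Origin at the centre of its underside; x and y run square to its sides and at the start along the shelf's x and y. Its z axis points up.
- coaster_blue: Blue disc coaster, 62 mm diameter, 4 mm thick, fixed on the shelf's slats. Origin at the centre of its underside, which lies 40 mm above the table.
- coaster_green: Green disc coaster, 62 mm diameter, 4 mm thick, fixed on the shelf's slats. Origin at the centre of its underside, which lies 40 mm above the table.
- coaster_red: Red disc coaster, 62 mm diameter, 4 mm thick, fixed on the shelf's slats. Origin at the centre of its underside, which lies 40 mm above the table.
- shelf: Slatted acacia shelf stand, fixed, slat tops 40 mm above the table, 168 mm deep (x from -98 to 70 mm) and 210 mm wide (y). Origin at table height under the salt box's starting place; x points to its back, y to its left. The coasters are centred at (0, 59), (0, -59) and (-59, 0) mm in its frame, which colour is where changes. Back stop: an upright dark batten 44 mm wide (y), x from 34 to 50 mm, 110 mm above the table.
- tray: Long shallow white-painted wooden tray with a raised rim, fixed on the table, 300 x 130 mm, rim 14 mm high, walls and floor 6 mm thick. Origin at table height under its centre; x along its length.
- trivet: Round cork trivet with a thin dark ring, fixed on the table, 124 mm diameter, 10 mm thick. Origin at the centre of its underside.

How it is judged:
By the outcome, as a careful person would: the job done as asked, in the order asked, and still so for the second after the job is handed in, with the robot touching nothing.
It also fails if it takes over 136 s, if anything falls off the work surface, if the arm or the gripper's body presses on something with over 40 N, if the wrist force passes 120 N, or if a joint passes its speed limit or range.

## Robot

A 6-joint arm with a two-finger parallel gripper is mounted at the origin on the work surface. World frame = base frame: x ahead of the robot, y to its left, z up, the work surface at z = 0. Lengths are in m, angles in rad, forces in N, time in s.
With the tool pointing down it reaches from about 0.3 to 0.825 m from the base axis. Payload 5.4 kg.
Tool frame: the origin (TCP) lies on the centre line of the jaws, within the pads' length; the fingertips stand 25 mm ahead of it and the grasp point (between the pads) lies 6 mm ahead of it; z points along the fingers, y is the direction in which the jaws open and shut (so a half turn about z gives the same grasp; the last joint's range is limited). The gripper opens to 92 mm and grips with 3 to 60 N. Pads are 20 mm wide; open, the fingers measure 128 mm over their backs; the gripper's body (75 mm by 189 mm) begins 69 mm behind the grasp point.
Start: joints at [1.106, 0.158, 1.597, -0, 1.386, -0.21], TCP at [0.145, 0.556, 0.24] pointing down, gripper open.
Joint ranges: [-2.91, 2.91], [-0.94, 2.29], [0.18, 2.7], [-1.29, 4.43], [0.17, 2.64], [-3, 3]. Speed limits (rad/s): [2.57, 2.57, 3.14, 3.14, 3.14, 3.14].

## Interface

Orientations are given as a 3x3 rotation matrix whose columns are the frame's x, y, z axes.
In Python, from rig import manip, cams gives the robot as it stands. The module is installed in compiled form; this text tells all that it offers.
- The arm moves only by the shell command python3 -m handwheel 'ROWS' [OPENING] [FORCE]. ROWS is JSON, a list of rows, each a list of 6 numbers: the shift along the tool's x, y, z each as a share of 8 cm, from -1 to 1, then the turn, a rotation vector about the tool's x, y, z each as a share of 8 degrees, from -1 to 1. A call has 1 to 10 rows; each row shifts and turns the commanded pose from where the row before left it, along the tool's axes as they then stand; what a row does not reach is not made up. A row lasts 1/8 s, in which the tool goes at most 62.5 mm and 10.7 degrees, less where a joint would pass 70% of its speed; a pose out of reach is approached as far as the arm can. A call with a number of a shift or a turn outside -1 to 1 is refused whole. A call with a gripper value outside its range is refused whole. OPENING is the closure, from -1 (fully open) to 1 (shut), set as the call begins (- or left out, the last holds). The fingers move at their own pace and stop on an object; FORCE is the grip in N (left out, the last holds). Time passes only in rows, so rows that do not move let the fingers close. It gives the time, the measured TCP pose, the force and the opening at its end, in the units of the state.
- manip.get_obs(): the state, without advancing time (a new reading comes with each control period).
- cams.snapshot(name): name is "side" or "top" or "wrist"; returns the picture (384x512x3 uint8, red, green, blue); there is no depth.
- cams.get_calibration(name): a dict with "fx", "fy", "cx", "cy" (pixels), "origin" and "orientation" of the camera in the world. Camera axes: x right, y up, looking along -z (the intrinsics and any distortion apply to the point x, -y, -z); pixel columns grow to the right and rows downward; lengths in m; the calibration is good to about 2 mm. A picture is of the moment at which its call begins: read the wrist's pose just before it. get_calibration takes no time and is no camera call; for the wrist camera it gives the pose at the moment of the call.
- manip.job_done(): hands the job in, once; it reports no verdict.
The state is a dict: "time_s": time; "joint_positions": joint angles; "qd": joint speeds; "tau": joint torques, N m; "ee_pos": TCP position; "orientation": TCP orientation; "contact_force": force on the tool from outside, world axes, zero at the start; "moment": the same for the moment, N m; "finger_gap": finger opening in m.
Only numpy, scipy, OpenCV 4.12 (cv2) and the standard library are available. Lean on these libraries where they do the work, as an engineer would, in place of code of your own. Each camera call takes 0.05 s, during which the arm holds its last target. There are 200 camera calls.

## Working session

There is one attempt and no reset: what is moved stays moved. The work goes in short steps, Python scripts to look and compute and a shell command to move; the robot and the scene stay as the last step left them, time stands still between calls to the robot, and variables do not carry over. Pictures are saved under pics/ and viewed, about 12 in all and at most 16, crops included, and the job is handed in when it is done.

```bash
mkdir -p pics
python3 - <<'E'
from rig import manip,cams
import cv2,numpy as np
o=manip.get_obs(); print(o['time_s'],o['ee_pos'],np.round(o['orientation'],3).tolist(),o['finger_gap'])
for n in ['top','side','wrist']:
    c=cams.get_calibration(n); print(n,c)
    cv2.imwrite(f'pics/{n}0.png',cams.snapshot(n)[:,:,::-1])
E
```

```text
0.0 [0.1446909  0.55590848 0.23862782] [[-0.968, 0.252, -0.001], [0.252, 0.968, -0.002], [0.0, -0.002, -1.0]] 0.09203659522515316
top {'fx': 444.0348885666597, 'fy': 444.0348885666597, 'cx': 259.0570392441171, 'cy': 191.99356491536588, 'origin': array([0.34166447, 0.01531978, 1.03346315]), 'orientation': array([[ 7.17536488e-04,  9.80522524e-01, -1.96405358e-01],
       [-9.99949484e-01, -1.26557139e-03, -9.97132417e-03],
       [-1.00256729e-02,  1.96402591e-01,  9.80472084e-01]])}
side {'fx': 395.8223862753686, 'fy': 395.8223862753686, 'cx': 253.26321907945035, 'cy': 186.30535192484467, 'origin': array([0.39901103, 0.63609329, 0.58326305]), 'orientation': array([[-0.97277383,  0.13990468, -0.18476403],
       [-0.2315563 , -0.61985677,  0.74977281],
       [-0.00963051,  0.77214265,  0.63537626]])}
wrist {'fx': 284.3084338301606, 'fy': 284.3084338301606, 'cx': 254.28683112164003, 'cy': 189.6341662280409, 'origin': array([0.08129072, 0.57188266, 0.38406269]), 'orientation': array([[ 0.25277858, -0.94069196, -0.22627777],
       [ 0.96752238,  0.24532027,  0.0609787 ],
       [-0.00185165, -0.23434291,  0.97215224]])}
```

View pics/top0.png

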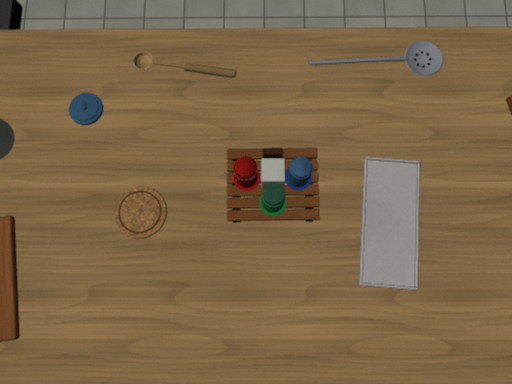

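View pics/side0.png

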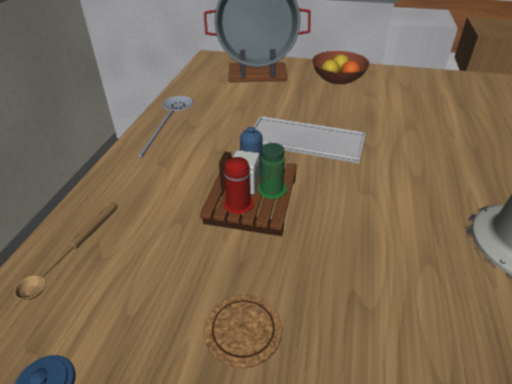

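Top view: shelf at about (273,184), with red at left (245,172), blue at right (300,172) and green in front (273,198). The trivet is at (141,212) and the tray at (390,223). I'll enlarge this next.

```bash
cat > h.py <<'E'
from rig import manip,cams
import cv2,numpy as np
def ray(n,u,v,z,c=None):
    c=c or cams.get_calibration(n); d=c['orientation']@np.array([(u-c['cx'])/c['fx'],-(v-c['cy'])/c['fy'],-1])
    return c['origin']+d*(z-c['origin'][2])/d[2]
def proj(n,p,c=None):
    c=c or cams.get_calibration(n); q=c['orientation'].T@(np.array(p)-c['origin'])
    return np.array([c['cx']+c['fx']*q[0]/-q[2],c['cy']-c['fy']*q[1]/-q[2]])
def st():
    o=manip.get_obs(); R=o['orientation']
    print(round(o['time_s'],2),np.round(o['ee_pos'],4),'xaxis',np.round(np.degrees(np.arctan2(R[1,0],R[0,0])),2),'tilt',np.round(R[:2,2],3),'F',np.round(o['contact_force'],1),'gap',round(o['finger_gap'],4)); return o
E
python3 - <<'E'
from h import *
im=cv2.imread('pics/top0.png')
cv2.imwrite('pics/crop1.png',cv2.resize(im[140:230,220:326],None,fx=7,fy=6.5,interpolation=cv2.INTER_CUBIC)[:,:] if 0 else cv2.resize(im[142:227,220:326],None,fx=7,fy=7,interpolation=cv2.INTER_CUBIC))
hsv=cv2.cvtColor(im,cv2.COLOR_BGR2HSV)
m=((hsv[...,1]<40)&(hsv[...,2]>110)).astype(np.uint8); m[:150]=0;m[300:]=0;m[:,:345]=0
cs,_=cv2.findContours(m,0,2);c=max(cs,key=cv2.contourArea);r=cv2.minAreaRect(c);print('tray px',r,cv2.contourArea(c))
b=cv2.boxPoints(r)
P=np.array([ray('top',*p,.014) for p in b]);print(P.round(4),P.mean(0))
print([np.linalg.norm(P[i]-P[i-1]) for i in range(4)])
for u,v in [(115,212),(166,212),(141,187),(141,237)]:print('trivet',ray('top',u,v,.010).round(4))
E
```

```text
tray px ((390.4112854003906, 222.93289184570312), (58.623741149902344, 130.27810668945312), 2.4195094108581543) 7174.5
[[ 0.329  -0.197   0.014 ]
 [ 0.6312 -0.2231  0.014 ]
 [ 0.6248 -0.3612  0.014 ]
 [ 0.3237 -0.3274  0.014 ]] [ 0.47718484 -0.27717667  0.014     ]
[np.float64(0.13052659428311986), np.float64(0.3033373604843005), np.float64(0.13822792414059215), np.float64(0.30303053851535133)]
trivet [0.4994 0.3624 0.01  ]
trivet [0.4993 0.243  0.01  ]
trivet [0.5591 0.3047 0.01  ]
trivet [0.441  0.2984 0.01  ]
```

View pics/crop1.png

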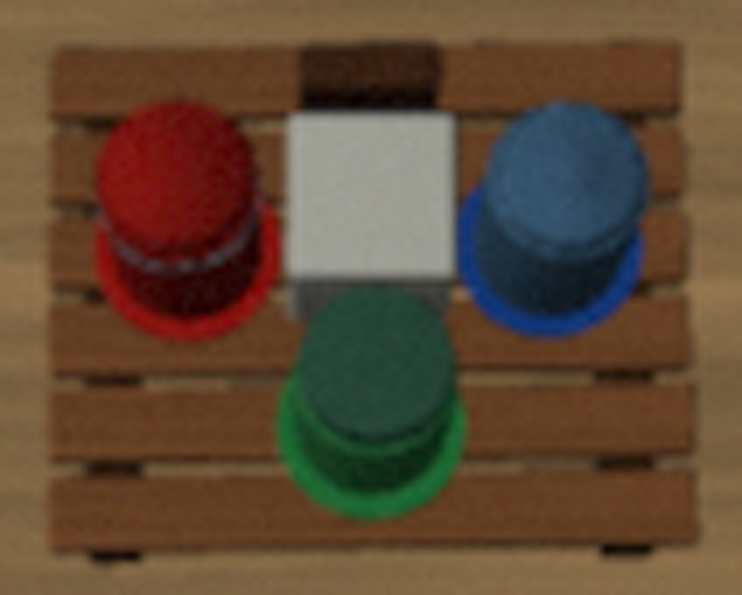

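The crop shows the box top as a square from (287,112) to (456,278). The red, blue and green coasters have their lower edges at 340, 338 and 518, and the shelf looks almost unrotated.

Run:
```python
from h import *
f=lambda x,y,z:ray('top',220+(x+.5)/7-.5,142+(y+.5)/7-.5,z).round(4)
print('box',f(371.5,195,.114),[f(*p,.114)[:2] for p in [(289,112),(454,112),(456,278),(285,278)]])
for n,a,b,bot in [('red',92,282,341),('blue',457,643,339),('green',277,467,519)]:
    L=f(a,bot-92,.044);R=f(b,bot-92,.044);B=f((a+b)/2,bot,.044);print(n,'ctr',[B[0]+.031,(L[1]+R[1])/2],'dia',L[1]-R[1])
for n,x,y,z in [('red',177,175,.150),('blue',566,178,.130),('green',377,362,.145)]:print(n,'top',f(x,y,z))
print('shelf',[f(*p,.04)[:2] for p in [(52,45),(682,42),(50,550),(695,543)]])
print('tray',[ray('top',*p,.014).round(3)[:2] for p in [(365,158),(419,160),(417,289),(360,286)]])
```

```text
box [ 0.5749 -0.0043  0.114 ] [array([0.6012, 0.0209]), array([ 0.601 , -0.0297]), array([ 0.5489, -0.0297]), array([0.549 , 0.0221])]
red ctr [np.float64(0.5749000000000001), np.float64(0.05465)] dia 0.0621
blue ctr [np.float64(0.5754), np.float64(-0.06394999999999999)] dia 0.0607
green ctr [np.float64(0.5164), np.float64(-0.005500000000000001)] dia 0.0614
red top [0.5719 0.0535 0.15  ]
blue top [ 0.576  -0.0622  0.13  ]
green top [ 0.5169 -0.0049  0.145 ]
shelf [array([0.6453, 0.1002]), array([ 0.6459, -0.1092]), array([0.476 , 0.0983]), array([ 0.4782, -0.1093])]
tray [array([ 0.628, -0.226]), array([ 0.623, -0.353]), array([ 0.324, -0.328]), array([ 0.331, -0.201])]
```

Measurements agree: shelf origin is about (0.575, -0.0045) with yaw near 0, trivet (0.50, 0.303), tray centre (0.4765, -0.277) with yaw -4.8°. I'll move above the green jar.

```bash
python3 -m handwheel '[[0,0,0,0,0,-0.92],[0,0,0,0,0,-0.92],[-0.387,-0.584,0,0,0,0],[-0.387,-0.584,0,0,0,0],[-0.387,-0.584,0,0,0,0],[-0.387,-0.584,0,0,0,0],[-0.387,-0.584,0,0,0,0],[-0.387,-0.584,0,0,0,0],[-0.387,-0.584,0,0,0,0],[-0.387,-0.584,0,0,0,0]]' -1 15 
python3 -m handwheel '[[-0.387,-0.584,0,0,0,0],[-0.387,-0.584,0,0,0,0],[-0.387,-0.584,0,0,0,0],[-0.387,-0.584,0,0,0,0],[0,0,0,0,0,0],[0,0,0,0,0,0]]'
python3 - <<'E'
from h import *
st(); c=cams.get_calibration('wrist'); im=cams.snapshot('wrist'); cv2.imwrite('pics/w1.png',im[:,:,::-1])
for n,p in dict(green=(.5164,-.005,.044),red=(.575,.0545,.044),blue=(.575,-.0635,.044),box=(.575,-.0045,.114),greentop=(.5164,-.005,.145)).items(): print(n,proj('wrist',p,c))
E
```

```text
time_s: 1.4
ee_pos: [0.394, 0.1815, 0.2395]
orientation: [[-1.0, -0.002, 0.0], [-0.002, 1.0, 0.0], [-0.0, 0.0, -1.0]]
contact_force: [-0.4, 0.5, 0.5]
finger_gap: 0.092
time_s: 2.15
ee_pos: [0.5171, -0.0029, 0.2391]
orientation: [[-1.0, -0.002, -0.001], [-0.002, 1.0, 0.001], [0.001, 0.001, -1.0]]
contact_force: [0.3, -0.0, -0.1]
finger_gap: 0.0921
2.15 [ 0.5171 -0.0029  0.2391] xaxis -179.89 tilt [-0.001  0.001] F [ 0.3 -0.  -0.1] gap 0.0921
green [253.21311913 176.08983828]
red [300.19157312 221.65720476]
blue [206.98608318 221.56901488]
box [253.4658637  244.98623547]
greentop [252.84373198 197.7479491 ]
```

View pics/w1.png

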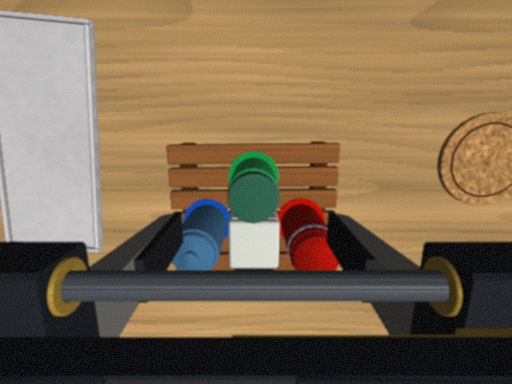

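The wrist view agrees: green top at (252,197) against a predicted (253,198), and the coaster centre matches. I'll descend and grip.

```bash
python3 -m handwheel '[[0,-0.025,0.3,0,0,0],[0,0,0.3,0,0,0],[0,0,0.3,0,0,0],[0,0,0.3,0,0,0],[0,0,0.3,0,0,0],[0,0,0.14,0,0,0],[0,0,0,0,0,0],[0,0,0,0,0,0]]'
python3 -m handwheel '[[0,0,0,0,0,0],[0,0,0,0,0,0],[0,0,0,0,0,0],[0,0,0,0,0,0],[0,0,0,0,0,0],[0,0,0,0,0,0],[0,0,0,0,0,0],[0,0,0,0,0,0]]' 1 20
python3 -m handwheel '[[0,0,-0.1,0,0,0],[0,0,-0.2,0,0,0],[0,0,-0.2,0,0,0],[0,0,0,0,0,0],[0,0,0,0,0,0]]'
```

```text
time_s: 3.2
ee_pos: [0.5183, -0.0053, 0.1095]
orientation: [[-1.0, -0.003, 0.002], [-0.003, 1.0, -0.0], [-0.002, -0.0, -1.0]]
contact_force: [0.4, 0.1, 0.5]
finger_gap: 0.0916
time_s: 4.2
ee_pos: [0.5177, -0.0053, 0.1084]
orientation: [[-1.0, -0.002, 0.0], [-0.002, 1.0, 0.0], [-0.0, 0.0, -1.0]]
contact_force: [0.2, 1.4, 0.9]
finger_gap: 0.0493
time_s: 4.82
ee_pos: [0.5175, -0.0054, 0.1484]
orientation: [[-1.0, -0.002, -0.0], [-0.002, 1.0, 0.0], [0.0, 0.0, -1.0]]
contact_force: [-1.3, 0.1, -2.6]
finger_gap: 0.05
```

```bash
python3 -m handwheel '[[0.08,-0.15,0,0,0,0],[0.18,-0.33,0,0,0,0],[0.18,-0.33,0,0,0,0],[0.18,-0.33,0,0,0,0],[0.18,-0.33,0,0,0,0],[0.18,-0.33,0,0,0,0],[0.18,-0.33,0,0,0,0],[0.18,-0.33,0,0,0,0],[0.18,-0.33,0,0,0,0],[0.18,-0.33,0,0,0,0]]'
python3 -m handwheel '[[0.056,-0.175,0,0,0,0],[0,0,0.2,0,0,0],[0,0,0.3,0,0,0],[0,0,0.25,0,0,0],[0,0,0.12,0,0,0],[0,0,0.06,0,0,0],[0,0,0,0,0,0],[0,0,0,0,0,0]]'
```

```text
time_s: 6.08
ee_pos: [0.3807, -0.2562, 0.1479]
orientation: [[-1.0, -0.002, -0.001], [-0.002, 1.0, 0.001], [0.001, 0.001, -1.0]]
contact_force: [-0.3, -0.3, -1.5]
finger_gap: 0.0495
time_s: 7.08
ee_pos: [0.3782, -0.2697, 0.0747]
orientation: [[-1.0, -0.002, 0.001], [-0.002, 1.0, -0.001], [-0.001, -0.001, -1.0]]
contact_force: [0.3, -0.1, -2.1]
finger_gap: 0.0496
```

```bash
python3 -m handwheel '[[0,0,0.03,0,0,0],[0,0,0.02,0,0,0],[0,0,0,0,0,0],[0,0,0,0,0,0]]'
python3 -m handwheel '[[0,0,0,0,0,0],[0,0,0,0,0,0],[0,0,0,0,0,0],[0,0,0,0,0,0],[0,0,0,0,0,0]]' -1
```

```text
time_s: 7.58
ee_pos: [0.3779, -0.2695, 0.0704]
orientation: [[-1.0, -0.002, 0.0], [-0.002, 1.0, -0.0], [-0.0, -0.0, -1.0]]
contact_force: [-0.7, 1.2, 3.1]
finger_gap: 0.0498
time_s: 8.2
ee_pos: [0.3777, -0.2693, 0.07]
orientation: [[-1.0, -0.002, -0.0], [-0.002, 1.0, -0.0], [0.0, -0.0, -1.0]]
contact_force: [0.2, -0.5, 0.6]
finger_gap: 0.0918
```

```bash
python3 -m handwheel '[[0,0,-0.4,0,0,0],[0,0,-0.5,0,0,0],[0,0,-0.5,0,0,1],[0,0,-0.4,0,0,1],[0,0,-0.2,0,0,1],[0,0,0,0,0,1],[0,0,0,0,0,1],[0,0,0,0,0,1],[0,0,0,0,0,1],[0,0,0,0,0,1]]'
python3 -m handwheel '[[0,0,0,0,0,1],[0,0,0,0,0,1],[0,0,0,0,0,1],[0,0,0,0,0,0.26],[0.43,0.412,0,0,0,0],[0.43,0.412,0,0,0,0],[0.43,0.412,0,0,0,0],[0.43,0.412,0,0,0,0],[0.43,0.412,0,0,0,0],[0.43,0.412,0,0,0,0]]'
python3 -m handwheel '[[0,0,0,0,0,0],[0,0,0,0,0,0],[0,0,0,0,0,0]]'
python3 - <<'E'
from h import *
st(); c=cams.get_calibration('wrist'); im=cams.snapshot('wrist'); cv2.imwrite('pics/w2.png',im[:,:,::-1])
for n,p in dict(red=(.575,.0545,.044),blue=(.575,-.0635,.044),bluetop=(.575,-.0635,.130),box=(.575,-.0045,.114)).items(): print(n,proj('wrist',p,c))
E
```

```text
time_s: 9.45
ee_pos: [0.3777, -0.2693, 0.2299]
orientation: [[-0.436, 0.9, -0.0], [0.9, 0.436, 0.0], [0.0, -0.0, -1.0]]
contact_force: [0.1, 0.0, -0.4]
finger_gap: 0.0919
time_s: 10.7
ee_pos: [0.5763, -0.0615, 0.2299]
orientation: [[-0.003, 1.0, 0.0], [1.0, 0.003, -0.0], [-0.0, 0.0, -1.0]]
contact_force: [0.4, -0.9, 0.8]
finger_gap: 0.0917
time_s: 11.08
ee_pos: [0.5748, -0.0636, 0.23]
orientation: [[0.0, 1.0, -0.0], [1.0, -0.0, -0.0], [-0.0, -0.0, -1.0]]
contact_force: [0.5, -0.2, 0.3]
finger_gap: 0.0917
11.07 [ 0.5748 -0.0636  0.23  ] xaxis 89.99 tilt [-0. -0.] F [ 0.5 -0.2  0.3] gap 0.0917
red [254.58315861  70.3985391 ]
blue [254.64865474 176.90863173]
bluetop [254.76659587 195.35558574]
box [254.70431615 127.26513353]
```

View pics/w2.png

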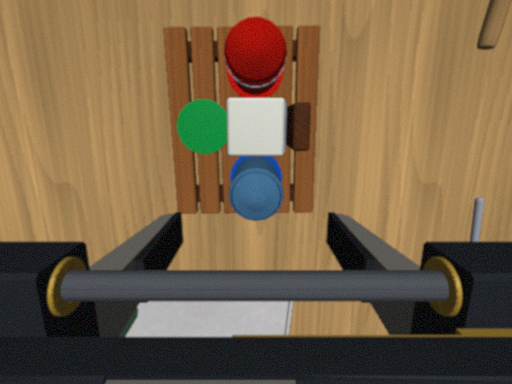

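Blue's body is centred at about column 256 and the box at 257, within about 1 mm of prediction. The empty green coaster is at (204,126). I'll descend on blue.

```bash
python3 -m handwheel '[[0,0.008,0.3,0,0,0],[0,0,0.3,0,0,0],[0,0,0.3,0,0,0],[0,0,0.3,0,0,0],[0,0,0.25,0,0,0],[0,0,0.07,0,0,0],[0,0,0,0,0,0],[0,0,0,0,0,0]]'
python3 -m handwheel '[[0,0,0,0,0,0],[0,0,0,0,0,0],[0,0,0,0,0,0],[0,0,0,0,0,0],[0,0,0,0,0,0],[0,0,0,0,0,0],[0,0,0,0,0,0],[0,0,0,0,0,0]]' 1 20
python3 -m handwheel '[[0,0,-0.1,0,0,0],[0,0,-0.2,0,0,0],[0,0,-0.2,0,0,0],[0,0,0,0,0,0],[0,0,0,0,0,0]]'
python3 - <<'E'
from h import *
R=[[0,1,0],[1,0,0],[0,0,-1]]
# green coaster centre & box from w2 via wrist calibration now (same yaw): shift camera to w2 pose
o=st(); c=cams.get_calibration('wrist'); c['origin']=c['origin']+np.array([.5748,-.0636,.2300])-o['ee_pos']
for n,u,v,z in [('green coaster',203.7,126,.044),('box',257,126.5,.114),('blue top',256.5,193,.130)]: print(n,ray('wrist',u,v,z,c))
E
```

```text
time_s: 12.12
ee_pos: [0.5767, -0.0632, 0.1096]
orientation: [[-0.0, 1.0, 0.002], [1.0, 0.0, -0.001], [-0.001, 0.002, -1.0]]
contact_force: [-0.6, 0.7, 0.2]
finger_gap: 0.0918
time_s: 13.12
ee_pos: [0.576, -0.0628, 0.1084]
orientation: [[-0.001, 1.0, 0.0], [1.0, 0.001, 0.0], [0.0, 0.0, -1.0]]
contact_force: [0.1, 0.2, 0.1]
finger_gap: 0.05
time_s: 13.75
ee_pos: [0.5758, -0.0628, 0.1484]
orientation: [[-0.001, 1.0, -0.0], [1.0, 0.001, -0.0], [-0.0, -0.0, -1.0]]
contact_force: [-0.2, 0.3, -1.7]
finger_gap: 0.0495
13.75 [ 0.5758 -0.0628  0.1484] xaxis 90.04 tilt [-0. -0.] F [-0.2  0.3 -1.7] gap 0.0495
green coaster [ 0.51707213 -0.00446652  0.044     ]
box [ 0.57703406 -0.00374028  0.114     ]
blue top [ 0.57656511 -0.0612484   0.13      ]
```

```bash
python3 -m handwheel '[[-0.15,0,0,0,0,0],[-0.33,0,0,0,0,0],[-0.33,0,0,0,0,0],[-0.33,0,0,0,0,0],[-0.33,0,0,0,0,0],[-0.33,0,0,0,0,0],[-0.33,0,0,0,0,0],[-0.33,0,0,0,0,0],[-0.317,0,0,0,0,0],[0,0,0,0,0,0]]'
python3 -m handwheel '[[0,0,0.2,0,0,0],[0,0,0.3,0,0,0],[0,0,0.25,0,0,0],[0,0,0.12,0,0,0],[0,0,0.06,0,0,0],[0,0,0.03,0,0,0],[0,0,0.015,0,0,0],[0,0,0,0,0,0],[0,0,0,0,0,0]]'
```

```text
time_s: 15.0
ee_pos: [0.576, -0.2873, 0.1484]
orientation: [[0.002, 1.0, 0.0], [1.0, -0.002, -0.0], [-0.0, 0.0, -1.0]]
contact_force: [-0.1, 0.0, -2.1]
finger_gap: 0.0499
time_s: 16.12
ee_pos: [0.5764, -0.2851, 0.0708]
orientation: [[-0.001, 1.0, 0.001], [1.0, 0.001, -0.0], [-0.0, 0.001, -1.0]]
contact_force: [-0.1, -0.6, -2.8]
finger_gap: 0.0495
```

```bash
python3 -m handwheel '[[0,0,0.008,0,0,0],[0,0,0,0,0,0],[0,0,0,0,0,0]]'; python3 -m handwheel '[[0,0,0,0,0,0],[0,0,0,0,0,0],[0,0,0,0,0,0],[0,0,0,0,0,0],[0,0,0,0,0,0],[0,0,-0.2,0,0,0],[0,0,-0.5,0,0,0],[0,0,-0.5,0,0,0],[0,0,-0.5,0,0,0],[0,0,-0.3,0,0,0]]' -1
python3 -m handwheel '[[0.4,0,0,0,0,0],[0.6,0,0,0,0,0],[0.6,0,0,0,0,0],[0.6,0,0,0,0,0],[0.6,0,0,0,0,0],[0.6,0,0,0,0,0],[0.6,0,0,0,0,0],[0.245,0,0,0,0,0],[0,0,0,0,0,0],[0,0,0,0,0,0]]'
python3 - <<'E'
from h import *
o=st(); c=cams.get_calibration('wrist'); im=cams.snapshot('wrist'); cv2.imwrite('pics/w3.png',im[:,:,::-1])
print(c['origin'])
for n,p in dict(red=(.576,.055,.044),redtop=(.576,.055,.150)).items(): print(n,proj('wrist',p,c))
E
```

```text
time_s: 16.5
ee_pos: [0.5764, -0.2851, 0.0704]
orientation: [[-0.001, 1.0, 0.0], [1.0, 0.001, -0.0], [-0.0, 0.0, -1.0]]
contact_force: [-0.3, -0.1, 2.6]
finger_gap: 0.0496
time_s: 17.75
ee_pos: [0.577, -0.2856, 0.2341]
orientation: [[-0.001, 1.0, 0.004], [1.0, 0.001, -0.003], [-0.003, 0.004, -1.0]]
contact_force: [-0.5, -0.6, -0.2]
finger_gap: 0.0914
time_s: 19.0
ee_pos: [0.5761, 0.0533, 0.2301]
orientation: [[0.0, 1.0, 0.0], [1.0, -0.0, -0.001], [-0.001, 0.0, -1.0]]
contact_force: [0.5, 0.5, 0.4]
finger_gap: 0.0919
19.0 [0.5761 0.0533 0.2301] xaxis 89.97 tilt [ 0.    -0.001] F [0.5 0.5 0.4] gap 0.0919
[0.5759063  0.11799421 0.37529667]
red [254.26969212 175.49376528]
redtop [254.33700139 199.6021768 ]
```

View pics/w3.png

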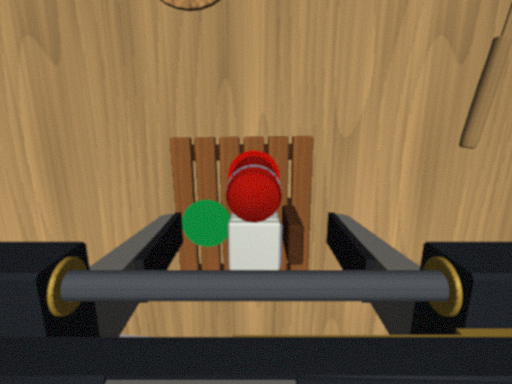

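Red's coaster is centred at about column 254 with its far edge at row 150 (predicted 149), so y≈0.055. I'll descend on it.

```bash
python3 -m handwheel '[[0.018,0,0.3,0,0,0],[0,0,0.3,0,0,0],[0,0,0.3,0,0,0],[0,0,0.3,0,0,0],[0,0,0.25,0,0,0],[0,0,0.07,0,0,0],[0,0,0,0,0,0],[0,0,0,0,0,0]]'
python3 -m handwheel '[[0,0,0,0,0,0],[0,0,0,0,0,0],[0,0,0,0,0,0],[0,0,0,0,0,0],[0,0,0,0,0,0],[0,0,0,0,0,0],[0,0,0,0,0,0],[0,0,0,0,0,0]]' 1 20
python3 -m handwheel '[[0,0,-0.1,0,0,0],[0,0,-0.3,0,0,0],[0,0,-0.4,0,0,0],[0,0,-0.35,0,0,0],[0,0,-0.1,0,0,0],[0,0,0,0,0,0],[0,0,0,0,0,0]]'
```

```text
time_s: 20.05
ee_pos: [0.5767, 0.0557, 0.1093]
orientation: [[-0.0, 1.0, 0.002], [1.0, 0.0, -0.0], [-0.0, 0.002, -1.0]]
contact_force: [0.5, 0.1, -0.3]
finger_gap: 0.0919
time_s: 21.05
ee_pos: [0.5758, 0.0561, 0.1081]
orientation: [[-0.001, 1.0, -0.0], [1.0, 0.001, 0.0], [0.0, -0.0, -1.0]]
contact_force: [-1.2, 0.1, 1.3]
finger_gap: 0.0498
time_s: 21.92
ee_pos: [0.5749, 0.0562, 0.2064]
orientation: [[-0.001, 1.0, -0.003], [1.0, 0.001, 0.0], [0.0, -0.003, -1.0]]
contact_force: [-0.6, 0.0, -3.7]
finger_gap: 0.0501
```

```bash
python3 -m handwheel '[[-0.2,-0.06,0,0,0,0],[-0.4,-0.12,0,0,0,0],[-0.44,-0.13,0,0,0,0],[-0.44,-0.13,0,0,0,0],[-0.44,-0.13,0,0,0,0],[-0.44,-0.13,0,0,0,0],[-0.44,-0.13,0,0,0,0],[-0.44,-0.13,0,0,0,0],[-0.44,-0.13,0,0,0,0],[-0.4,-0.12,0,0,0,0]]'
python3 -m handwheel '[[-0.08,-0.03,0,0,0,0],[0,0,0.2,0,0,0],[0,0,0.4,0,0,0],[0,0,0.4,0,0,0],[0,0,0.35,0,0,0],[0,0,0.2,0,0,0],[0,0,0.1,0,0,0],[0,0,0,0,0,0],[0,0,0,0,0,0],[0,0,0,0,0,0]]'
```

```text
time_s: 23.18
ee_pos: [0.4778, -0.2721, 0.2075]
orientation: [[0.0, 1.0, -0.001], [1.0, -0.0, 0.0], [0.0, -0.001, -1.0]]
contact_force: [1.3, -0.2, -2.7]
finger_gap: 0.0498
time_s: 24.42
ee_pos: [0.4775, -0.2773, 0.0772]
orientation: [[-0.001, 1.0, 0.001], [1.0, 0.001, -0.001], [-0.001, 0.001, -1.0]]
contact_force: [0.1, -0.7, -2.1]
finger_gap: 0.0498
```

```bash
python3 -m handwheel '[[0,0,0.05,0,0,0],[0,0,0.035,0,0,0],[0,0,0,0,0,0],[0,0,0,0,0,0]]'; python3 -m handwheel '[[0,0,0,0,0,0],[0,0,0,0,0,0],[0,0,0,0,0,0],[0,0,0,0,0,0],[0,0,0,0,0,0],[0,0,-0.2,0,0,0],[0,0,-0.5,0,0,0],[0,0,-0.5,0,0,0],[0,0,-0.5,0,0,0],[0,0,-0.2,0,0,0]]' -0.5
python3 - <<'E'
from h import *
st()
a=cams.snapshot('side')[100:260,170:400,::-1];b=cams.snapshot('top')[130:310,210:440,::-1]
im=np.vstack([cv2.resize(b,None,fx=2.2,fy=1.7),cv2.resize(a,None,fx=2.2,fy=1.7)]);cv2.imwrite('pics/c4.png',im);print(im.shape)
E
```

```text
time_s: 24.92
ee_pos: [0.4769, -0.2769, 0.0701]
orientation: [[-0.001, 1.0, -0.0], [1.0, 0.001, -0.0], [-0.0, -0.0, -1.0]]
contact_force: [-2.9, 2.1, 6.0]
finger_gap: 0.0496
time_s: 26.18
ee_pos: [0.4781, -0.2777, 0.2252]
orientation: [[-0.001, 1.0, 0.004], [1.0, 0.001, -0.004], [-0.004, 0.004, -1.0]]
contact_force: [0.7, -0.2, 0.2]
finger_gap: 0.069
26.18 [ 0.4781 -0.2777  0.2252] xaxis 90.04 tilt [ 0.004 -0.004] F [ 0.7 -0.2  0.2] gap 0.069
(578, 506, 3)
```

View pics/c4.png

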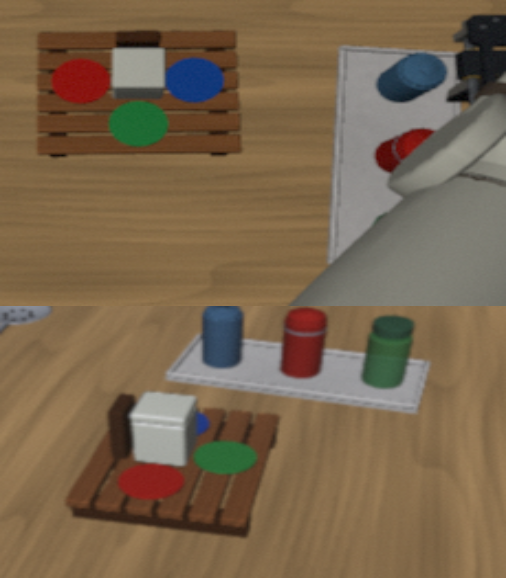

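All three stand in the tray, and the salt box is alone on the shelf. I'll turn the jaws back and go above the box.

```bash
python3 -m handwheel '[[0,0,0,0,0,-1],[0,0,0,0,0,-1],[0,0,0,0,0,-1],[0,0,0,0,0,-1],[0,0,0,0,0,-1],[0,0,0,0,0,-1],[0,0,0,0,0,-1],[0,0,0,0,0,-1],[0,0,0,0,0,-1],[0,0,0,0,0,-1]]' -1
python3 -m handwheel '[[0,0,0,0,0,-1],[0,0,0,0,0,-0.25],[-0.2,0.55,0,0,0,0],[-0.2,0.57,0,0,0,0],[-0.2,0.57,0,0,0,0],[-0.2,0.57,0,0,0,0],[-0.2,0.57,0,0,0,0],[-0.24,0.58,0,0,0,0],[0,0,0,0,0,0],[0,0,0,0,0,0]]'
python3 - <<'E'
from h import *
o=st(); c=cams.get_calibration('wrist'); im=cams.snapshot('wrist'); cv2.imwrite('pics/w5.png',im[:,:,::-1])
for n,p in dict(box=(.5765,-.004,.114)).items(): print(n,proj('wrist',p,c))
hsv=cv2.cvtColor(im,cv2.COLOR_RGB2HSV); t=cv2.cvtColor(cv2.imread('pics/c4.png'),cv2.COLOR_BGR2HSV)
for n,lo,hi in [('red',0,8),('green',50,75),('blue',105,125)]:
    m=((hsv[...,0]>=lo)&(hsv[...,0]<=hi)&(hsv[...,1]>160)&(hsv[...,2]>60)).astype(np.uint8); m[:,:120]=0
    cs,_=cv2.findContours(m,0,2)
    for k in cs:
        if cv2.contourArea(k)>300:
            e=cv2.fitEllipse(cv2.convexHull(k)); print(n,e,ray('wrist',*e[0],.044,c).round(4))
E
```

```text
time_s: 27.52
ee_pos: [0.476, -0.276, 0.2189]
orientation: [[-0.986, 0.168, -0.003], [0.168, 0.986, 0.003], [0.003, 0.002, -1.0]]
contact_force: [0.1, 1.0, -0.8]
finger_gap: 0.0921
time_s: 28.78
ee_pos: [0.5754, -0.0043, 0.2204]
orientation: [[-1.0, -0.0, -0.002], [-0.0, 1.0, -0.0], [0.002, -0.0, -1.0]]
contact_force: [-0.5, 0.3, -0.3]
finger_gap: 0.0921
28.77 [ 0.5754 -0.0043  0.2204] xaxis -179.99 tilt [-0.002 -0.   ] F [-0.5  0.3 -0.3] gap 0.0921
box [255.55284221 196.2076863 ]
red ((305.844482421875, 178.7499542236328), (52.0107421875, 54.416954040527344), 62.03794860839844) [0.5742 0.0543 0.044 ]
green ((254.16061401367188, 126.99623107910156), (53.04944610595703, 54.652679443359375), 1.1581543684005737) [ 0.5159 -0.0053  0.044 ]
blue ((203.47317504882812, 179.72256469726562), (49.97004318237305, 52.011940002441406), 115.92032623291016) [ 0.5753 -0.0639  0.044 ]
```

View pics/w5.png

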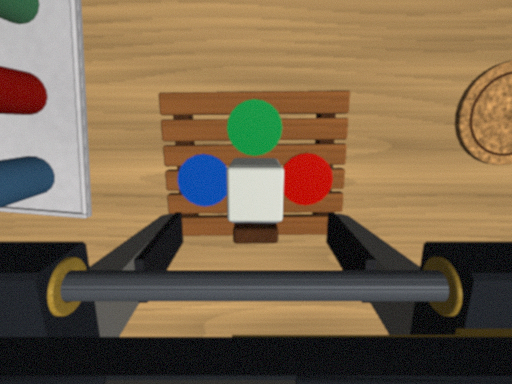

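The box is straight below, and the coaster fits agree with the top view to about 1 mm: red (0.5745,0.0545), green (0.516,-0.005), blue (0.575,-0.064). I'll grip the box.

```bash
python3 -m handwheel '[[0,0,0.3,0,0,0],[0,0,0.35,0,0,0],[0,0,0.35,0,0,0],[0,0,0.35,0,0,0],[0,0,0.2,0,0,0],[0,0,0.07,0,0,0],[0,0,0,0,0,0],[0,0,0,0,0,0]]'
python3 -m handwheel '[[0,0,0,0,0,0],[0,0,0,0,0,0],[0,0,0,0,0,0],[0,0,0,0,0,0],[0,0,0,0,0,0],[0,0,0,0,0,0],[0,0,0,0,0,0],[0,0,0,0,0,0]]' 1 25
python3 -m handwheel '[[0,0,-0.1,0,0,0],[0,0,-0.2,0,0,0],[0,0,-0.3,0,0,0],[0,0,-0.3,0,0,0],[0,0,-0.1,0,0,0],[0,0,0,0,0,0],[0,0,0,0,0,0]]'
python3 - <<'E'
from h import *
im=cams.snapshot('top');hsv=cv2.cvtColor(im,cv2.COLOR_RGB2HSV)
t=im[175:250,100:182,::-1];cv2.imwrite('pics/triv.png',cv2.resize(t,None,fx=7,fy=7,interpolation=cv2.INTER_CUBIC))
s=cams.snapshot('side')[280:375,190:295,::-1];cv2.imwrite('pics/triv2.png',cv2.resize(s,None,fx=6,fy=6))
E
```

```text
time_s: 29.82
ee_pos: [0.5768, -0.0041, 0.093]
orientation: [[-1.0, -0.001, 0.002], [-0.001, 1.0, -0.0], [-0.002, -0.0, -1.0]]
contact_force: [1.7, 0.5, -0.6]
finger_gap: 0.0921
time_s: 30.82
ee_pos: [0.5759, -0.0039, 0.0918]
orientation: [[-1.0, -0.001, 0.0], [-0.001, 1.0, 0.0], [-0.0, 0.0, -1.0]]
contact_force: [-0.2, 0.4, 1.1]
finger_gap: 0.0518
time_s: 31.7
ee_pos: [0.5752, -0.0038, 0.1706]
orientation: [[-1.0, -0.001, -0.002], [-0.001, 1.0, 0.0], [0.002, 0.0, -1.0]]
contact_force: [-0.5, 0.2, -1.4]
finger_gap: 0.0519
```

View pics/triv.png

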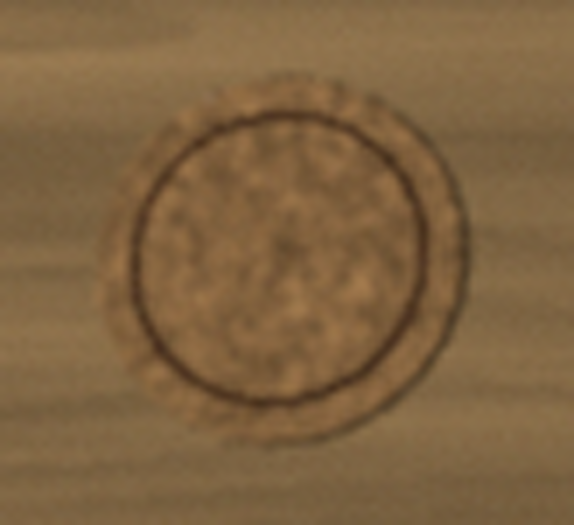

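The trivet ring spans columns 135-427 and rows 114-405 in the crop, giving a centre near (0.501, 0.3045). I'll carry the box over.

```bash
python3 -m handwheel '[[0.05,0.2,0,0,0,0],[0.1,0.4,0,0,0,0],[0.1,0.42,0,0,0,0],[0.1,0.42,0,0,0,0],[0.1,0.42,0,0,0,0],[0.1,0.42,0,0,0,0],[0.1,0.42,0,0,0,0],[0.1,0.42,0,0,0,0],[0.1,0.4,0,0,0,0],[0.08,0.32,0,0,0,0]]'
python3 -m handwheel '[[0,0,0,0,0,0],[0,0,0,0,0,0],[0,0,0,0,0,0]]'
python3 - <<'E'
from h import *
o=st(); c=cams.get_calibration('wrist'); im=cams.snapshot('wrist'); cv2.imwrite('pics/w6.png',im[:,:,::-1])
print(proj('wrist',(.501,.3046,.01),c),[proj('wrist',(.501+a,.3046+b,.01),c).round() for a,b in [(-.062,0),(0,.062),(0,-.062)]])
E
```

```text
time_s: 33.05
ee_pos: [0.4998, 0.3053, 0.1714]
orientation: [[-1.0, -0.002, -0.001], [-0.002, 1.0, 0.0], [0.001, 0.0, -1.0]]
contact_force: [-0.2, -0.1, -2.8]
finger_gap: 0.0519
time_s: 33.42
ee_pos: [0.5014, 0.3026, 0.1717]
orientation: [[-1.0, 0.0, -0.0], [0.0, 1.0, -0.0], [0.0, -0.0, -1.0]]
contact_force: [0.4, -0.5, -2.5]
finger_gap: 0.052
33.42 [0.5014 0.3026 0.1717] xaxis 179.99 tilt [-0. -0.] F [ 0.4 -0.5 -2.5] gap 0.052
[257.01599292 181.84535857] [array([257., 124.]), array([313., 182.]), array([201., 182.])]
```

View pics/w6.png

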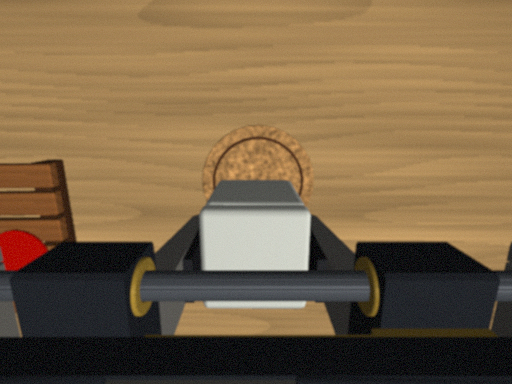

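The trivet edges at (202,313,124) match the prediction (201,313,124). I'll lower the box with a 2 mm correction in y.

```bash
python3 -m handwheel '[[0,0.022,0.2,0,0,0],[0,0,0.35,0,0,0],[0,0,0.35,0,0,0],[0,0,0.25,0,0,0],[0,0,0.12,0,0,0],[0,0,0.07,0,0,0],[0,0,0.03,0,0,0],[0,0,0,0,0,0],[0,0,0,0,0,0],[0,0,0,0,0,0]]'
```

```text
time_s: 34.72
ee_pos: [0.5016, 0.3051, 0.0626]
orientation: [[-1.0, -0.001, 0.001], [-0.001, 1.0, 0.0], [-0.001, 0.0, -1.0]]
contact_force: [0.2, 0.6, -2.1]
finger_gap: 0.0515
```

```bash
python3 -m handwheel '[[0,0,0.01,0,0,0],[0,0,0,0,0,0],[0,0,0,0,0,0]]'; python3 -m handwheel '[[0,0,0,0,0,0],[0,0,0,0,0,0],[0,0,0,0,0,0],[0,0,0,0,0,0],[0,0,0,0,0,0],[0,0,-0.2,0,0,0],[0,0,-0.5,0,0,0],[0,0,-0.5,0,0,0],[0,0,-0.5,0,0,0],[0,0,-0.3,0,0,0]]' -1
python3 -m handwheel '[[0.1,-0.5,0,0,0,0],[0.12,-0.56,0,0,0,0],[0.12,-0.56,0,0,0,0],[0.12,-0.56,0,0,0,0],[0.12,-0.56,0,0,0,0],[0.12,-0.56,0,0,0,0],[0.12,-0.56,0,0,0,0],[0.12,-0.56,0,0,0,0],[0.12,-0.56,0,0,0,0],[0.12,-0.56,0,0,0,0]]'
python3 -m handwheel '[[0.12,-0.56,0,0,0,0],[0.12,-0.56,0,0,0,0],[0.12,-0.52,0,0,0,0],[0.126,0,0,0,0,0],[0,0,0,0,0,0],[0,0,0,0,0,0]]'
```

```text
time_s: 35.1
ee_pos: [0.5016, 0.3051, 0.0618]
orientation: [[-1.0, -0.001, 0.001], [-0.001, 1.0, 0.0], [-0.001, 0.0, -1.0]]
contact_force: [0.3, 0.1, 1.0]
finger_gap: 0.0521
time_s: 36.35
ee_pos: [0.5023, 0.3054, 0.2254]
orientation: [[-1.0, -0.001, 0.005], [-0.001, 1.0, 0.002], [-0.005, 0.002, -1.0]]
contact_force: [0.1, 0.3, 0.3]
finger_gap: 0.0923
time_s: 37.6
ee_pos: [0.407, -0.1398, 0.2227]
orientation: [[-1.0, -0.001, 0.002], [-0.001, 1.0, -0.001], [-0.002, -0.001, -1.0]]
contact_force: [-0.5, 0.0, -0.1]
finger_gap: 0.0919
time_s: 38.35
ee_pos: [0.3688, -0.2685, 0.2217]
orientation: [[-1.0, -0.002, 0.001], [-0.002, 1.0, -0.0], [-0.001, -0.0, -1.0]]
contact_force: [0.0, 0.4, 0.3]
finger_gap: 0.0919
```

```bash
python3 -m handwheel '[[-0.114,-0.012,0,0,0,0],[0,0,0.3,0,0,0],[0,0,0.4,0,0,0],[0,0,0.4,0,0,0],[0,0,0.4,0,0,0],[0,0,0.25,0,0,0],[0,0,0.14,0,0,0],[0,0,0,0,0,0],[0,0,0,0,0,0],[0,0,0,0,0,0]]'
python3 -m handwheel '[[0,0,0,0,0,0],[0,0,0,0,0,0],[0,0,0,0,0,0],[0,0,0,0,0,0],[0,0,0,0,0,0],[0,0,0,0,0,0],[0,0,0,0,0,0],[0,0,0,0,0,0]]' 1 20
python3 -m handwheel '[[0,0,-0.1,0,0,0],[0,0,-0.3,0,0,0],[0,0,-0.4,0,0,0],[0,0,-0.25,0,0,0],[0,0,-0.1,0,0,0],[0,0,0,0,0,0],[0,0,0,0,0,0]]'
```

```text
time_s: 39.6
ee_pos: [0.3781, -0.271, 0.0711]
orientation: [[-1.0, -0.001, 0.001], [-0.001, 1.0, -0.002], [-0.001, -0.002, -1.0]]
contact_force: [-0.0, 0.5, -0.8]
finger_gap: 0.092
time_s: 40.6
ee_pos: [0.3775, -0.2703, 0.0701]
orientation: [[-1.0, -0.001, -0.0], [-0.001, 1.0, 0.0], [0.0, 0.0, -1.0]]
contact_force: [0.0, 1.8, 0.8]
finger_gap: 0.0497
time_s: 41.48
ee_pos: [0.3771, -0.2699, 0.1611]
orientation: [[-1.0, -0.001, -0.001], [-0.001, 1.0, 0.002], [0.001, 0.002, -1.0]]
contact_force: [-0.6, 0.0, -2.4]
finger_gap: 0.0499
```

```bash
python3 -m handwheel '[[-0.1,0.18,0,0,0,0],[-0.18,0.34,0,0,0,0],[-0.19,0.36,0,0,0,0],[-0.19,0.36,0,0,0,0],[-0.19,0.36,0,0,0,0],[-0.19,0.36,0,0,0,0],[-0.19,0.36,0,0,0,0],[-0.19,0.36,0,0,0,0],[-0.18,0.34,0,0,0,0],[-0.15,0.29,0,0,0,0]]'
python3 -m handwheel '[[0,0,0,0,0,0],[0,0,0.1,0,0,0],[0,0,0.2,0,0,0],[0,0,0.2,0,0,0],[0,0,0.05,0,0,0],[0,0,0,0,0,0],[0,0,0,0,0,0],[0,0,0,0,0,0]]'
```

```text
time_s: 42.72
ee_pos: [0.5173, -0.0032, 0.1614]
orientation: [[-1.0, -0.002, -0.001], [-0.002, 1.0, 0.001], [0.001, 0.001, -1.0]]
contact_force: [0.2, -0.5, -1.5]
finger_gap: 0.0496
time_s: 43.72
ee_pos: [0.5178, -0.0057, 0.1188]
orientation: [[-1.0, -0.001, 0.001], [-0.001, 1.0, -0.0], [-0.001, -0.0, -1.0]]
contact_force: [0.4, -0.3, -1.9]
finger_gap: 0.0498
```

```bash
python3 -m handwheel '[[0.006,0.008,0.07,0,0,0],[0,0,0.04,0,0,0],[0,0,0.02,0,0,0],[0,0,0,0,0,0],[0,0,0,0,0,0]]'; python3 -m handwheel '[[0,0,0,0,0,0],[0,0,0,0,0,0],[0,0,0,0,0,0],[0,0,0,0,0,0],[0,0,0,0,0,0],[0,0,-0.2,0,0,0],[0,0,-0.5,0,0,0],[0,0,-0.5,0,0,0],[0,0,-0.3,0,0,0],[0,0,0,0,0,0]]' -1
python3 -m handwheel '[[0,0,0,0,0,1],[0,0,0,0,0,1],[0,0,0,0,0,1],[0,0,0,0,0,1],[0,0,0,0,0,1],[0,0,0,0,0,1],[0,0,0,0,0,1],[0,0,0,0,0,1],[0,0,0,0,0,1],[0,0,0,0,0,1]]'
python3 -m handwheel '[[0,0,0,0,0,1],[0,0,0,0,0,0.25],[0,0,0,0,0,0],[0,0,0,0,0,0]]' -0.5
```

```text
time_s: 44.35
ee_pos: [0.5168, -0.0048, 0.1081]
orientation: [[-1.0, -0.001, -0.0], [-0.001, 1.0, 0.0], [0.0, 0.0, -1.0]]
contact_force: [-2.9, 2.1, 4.9]
finger_gap: 0.0495
time_s: 45.6
ee_pos: [0.5185, -0.0053, 0.231]
orientation: [[-1.0, -0.001, 0.006], [-0.001, 1.0, -0.001], [-0.006, -0.001, -1.0]]
contact_force: [-0.4, -0.1, -0.3]
finger_gap: 0.0918
time_s: 46.85
ee_pos: [0.5161, -0.0047, 0.2263]
orientation: [[-0.17, 0.985, -0.002], [0.985, 0.17, 0.001], [0.001, -0.002, -1.0]]
contact_force: [-0.4, -0.1, 0.4]
finger_gap: 0.092
time_s: 47.35
ee_pos: [0.5168, -0.0049, 0.2275]
orientation: [[-0.002, 1.0, -0.0], [1.0, 0.002, 0.0], [0.0, -0.0, -1.0]]
contact_force: [0.3, -0.0, -0.4]
finger_gap: 0.0693
```

```bash
python3 -m handwheel '[[-0.5,-0.08,0,0,0,0],[-0.58,-0.084,0,0,0,0],[-0.58,-0.084,0,0,0,0],[-0.58,-0.084,0,0,0,0],[-0.58,-0.084,0,0,0,0],[-0.58,-0.083,0,0,0,0],[0,0,0,0,0,0],[0,0,0,0,0,0],[0,0,0,0,0,0]]'
python3 -m handwheel '[[0,0,0.3,0,0,0],[0,0,0.4,0,0,0],[0,0,0.4,0,0,0],[0,0,0.4,0,0,0],[0,0,0.25,0,0,0],[0,0,0.15,0,0,0],[0,0,0.06,0,0,0],[0,0,0,0,0,0],[0,0,0,0,0,0]]'
```

```text
time_s: 48.48
ee_pos: [0.4774, -0.2757, 0.2277]
orientation: [[-0.002, 1.0, -0.0], [1.0, 0.002, 0.0], [0.0, -0.0, -1.0]]
contact_force: [0.2, 0.4, -0.1]
finger_gap: 0.0688
time_s: 49.6
ee_pos: [0.4777, -0.2774, 0.0719]
orientation: [[-0.001, 1.0, 0.001], [1.0, 0.001, -0.001], [-0.001, 0.001, -1.0]]
contact_force: [0.2, -0.3, -0.1]
finger_gap: 0.0691
```

```bash
python3 -m handwheel '[[0,0,0.012,0,0,0],[0,0,0,0,0,0],[0,0,0,0,0,0],[0,0,0,0,0,0],[0,0,0,0,0,0],[0,0,0,0,0,0],[0,0,0,0,0,0],[0,0,0,0,0,0]]' 1 20
python3 -m handwheel '[[0,0,-0.1,0,0,0],[0,0,-0.3,0,0,0],[0,0,-0.4,0,0,0],[0,0,-0.4,0,0,0],[0,0,-0.3,0,0,0],[0,0,-0.1,0,0,0],[0,0,0,0,0,0],[0,0,0,0,0,0]]'
```

```text
time_s: 50.6
ee_pos: [0.4772, -0.2771, 0.0702]
orientation: [[-0.001, 1.0, 0.0], [1.0, 0.001, -0.0], [-0.0, 0.0, -1.0]]
contact_force: [-2.3, 1.7, 4.0]
finger_gap: 0.0499
time_s: 51.6
ee_pos: [0.4765, -0.2763, 0.1964]
orientation: [[-0.001, 1.0, -0.002], [1.0, 0.001, 0.002], [0.002, -0.002, -1.0]]
contact_force: [0.1, 0.1, -3.4]
finger_gap: 0.0497
```

```bash
python3 -m handwheel '[[0,0,-0.3,0,0,0],[0.15,0.05,-0.3,0,0,0],[0.4,0.12,0,0,0,0],[0.5,0.15,0,0,0,0],[0.5,0.15,0,0,0,0],[0.5,0.15,0,0,0,0],[0.5,0.15,0,0,0,0],[0.5,0.15,0,0,0,0],[0.5,0.15,0,0,0,0],[0.4,0.12,0,0,0,0]]'
python3 -m handwheel '[[0.205,0.044,0,0,0,0],[0,0,0,0,0,0],[0,0,0,0,0,0],[0,0,0,0,0,0]]'
python3 -m handwheel '[[0,0,0.2,0,0,0],[0,0,0.4,0,0,0],[0,0,0.4,0,0,0],[0,0,0.3,0,0,0],[0,0,0.15,0,0,0],[0,0,0,0,0,0],[0,0,0,0,0,0],[0,0,0,0,0,0]]'
```

```text
time_s: 52.85
ee_pos: [0.5718, 0.0408, 0.2444]
orientation: [[-0.001, 1.0, -0.002], [1.0, 0.001, 0.0], [0.0, -0.002, -1.0]]
contact_force: [0.9, -0.7, -2.9]
finger_gap: 0.0497
time_s: 53.35
ee_pos: [0.5756, 0.0544, 0.246]
orientation: [[0.001, 1.0, -0.0], [1.0, -0.001, -0.0], [-0.0, -0.0, -1.0]]
contact_force: [0.1, -0.0, -2.3]
finger_gap: 0.0495
time_s: 54.35
ee_pos: [0.5765, 0.0554, 0.1313]
orientation: [[-0.001, 1.0, 0.002], [1.0, 0.001, -0.0], [-0.0, 0.002, -1.0]]
contact_force: [0.1, 0.3, -3.1]
finger_gap: 0.0499
```

```bash
python3 -m handwheel '[[0.006,-0.01,0.12,0,0,0],[0,0,0.1,0,0,0],[0,0,0.045,0,0,0],[0,0,0.02,0,0,0],[0,0,0,0,0,0],[0,0,0,0,0,0]]'
```

```text
time_s: 55.1
ee_pos: [0.5743, 0.0561, 0.1082]
orientation: [[-0.001, 1.0, -0.002], [1.0, 0.001, -0.0], [-0.0, -0.002, -1.0]]
contact_force: [-5.4, 0.9, 7.8]
finger_gap: 0.0497
```

```bash
python3 -m handwheel '[[0,0,-0.008,0,0,0],[0,0,0,0,0,0],[0,0,0,0,0,0],[0,0,0,0,0,0],[0,0,0,0,0,0],[0,0,-0.2,0,0,0],[0,0,-0.5,0,0,0],[0,0,-0.5,0,0,0],[0,0,-0.3,0,0,0],[0,0,0,0,0,0]]' -1
python3 -m handwheel '[[-0.4,0,0,0,0,0],[-0.6,0,0,0,0,0],[-0.6,0,0,0,0,0],[-0.6,0,0,0,0,0],[-0.6,0,0,0,0,0],[-0.6,0,0,0,0,0],[-0.6,0,0,0,0,0],[-0.265,0,0,0,0,0],[0,0,0,0,0,0],[0,0,0,0,0,0]]' -0.5
python3 -m handwheel '[[0,0,0.3,0,0,0],[0,0,0.4,0,0,0],[0,0,0.4,0,0,0],[0,0,0.4,0,0,0],[0,0,0.25,0,0,0],[0,0,0.1,0,0,0],[0,0,0,0,0,0],[0,0,0,0,0,0]]'
```

```text
time_s: 56.35
ee_pos: [0.5765, 0.0559, 0.2314]
orientation: [[-0.001, 1.0, 0.006], [1.0, 0.001, -0.001], [-0.001, 0.006, -1.0]]
contact_force: [0.3, -0.4, -0.5]
finger_gap: 0.0915
time_s: 57.6
ee_pos: [0.5752, -0.2835, 0.2274]
orientation: [[-0.002, 1.0, -0.001], [1.0, 0.002, 0.001], [0.001, -0.001, -1.0]]
contact_force: [-1.0, 0.0, -0.0]
finger_gap: 0.0692
time_s: 58.6
ee_pos: [0.576, -0.2857, 0.0814]
orientation: [[-0.001, 1.0, 0.002], [1.0, 0.001, -0.001], [-0.001, 0.002, -1.0]]
contact_force: [-0.4, -0.8, -0.3]
finger_gap: 0.0688
```

```bash
python3 -m handwheel '[[0.005,0,0.08,0,0,0],[0,0,0.05,0,0,0],[0,0,0,0,0,0],[0,0,0,0,0,0]]'
python3 -m handwheel '[[0,0,0,0,0,0],[0,0,0,0,0,0],[0,0,0,0,0,0],[0,0,0,0,0,0],[0,0,0,0,0,0],[0,0,0,0,0,0],[0,0,0,0,0,0],[0,0,0,0,0,0]]' 1 20
python3 -m handwheel '[[0,0,-0.1,0,0,0],[0,0,-0.3,0,0,0],[0,0,-0.4,0,0,0],[0,0,-0.25,0,0,0],[0,0,-0.1,0,0,0],[0,0,0,0,0,0],[0,0,0,0,0,0],[0,0,0,0,0,0]]'
```

```text
time_s: 59.1
ee_pos: [0.5751, -0.2848, 0.0694]
orientation: [[-0.001, 1.0, 0.0], [1.0, 0.001, 0.0], [0.0, 0.0, -1.0]]
contact_force: [-0.7, 0.1, -0.5]
finger_gap: 0.0687
time_s: 60.1
ee_pos: [0.5753, -0.2849, 0.0697]
orientation: [[-0.001, 1.0, 0.001], [1.0, 0.001, -0.0], [-0.0, 0.001, -1.0]]
contact_force: [2.0, 0.1, 0.5]
finger_gap: 0.0497
time_s: 61.1
ee_pos: [0.5745, -0.2844, 0.1601]
orientation: [[-0.001, 1.0, -0.002], [1.0, 0.001, 0.001], [0.001, -0.002, -1.0]]
contact_force: [0.1, -0.1, -1.7]
finger_gap: 0.0499
```

```bash
python3 -m handwheel '[[0.15,0,0,0,0,0],[0.33,0,0,0,0,0],[0.33,0,0,0,0,0],[0.33,0,0,0,0,0],[0.33,0,0,0,0,0],[0.33,0,0,0,0,0],[0.33,0,0,0,0,0],[0.33,0,0,0,0,0],[0.31,0,0,0,0,0],[0,0,0,0,0,0]]'
python3 -m handwheel '[[0,0,0,0,0,0],[0,0,0.15,0,0,0],[0,0,0.25,0,0,0],[0,0,0.1,0,0,0],[0,0,0.05,0,0,0],[0,0,0,0,0,0],[0,0,0,0,0,0],[0,0,0,0,0,0]]'
```

```text
time_s: 62.35
ee_pos: [0.5744, -0.0602, 0.1615]
orientation: [[-0.004, 1.0, -0.0], [1.0, 0.004, 0.0], [0.0, -0.0, -1.0]]
contact_force: [-0.2, -0.9, -1.6]
finger_gap: 0.0502
time_s: 63.35
ee_pos: [0.5753, -0.0633, 0.118]
orientation: [[-0.001, 1.0, 0.001], [1.0, 0.001, -0.0], [-0.0, 0.001, -1.0]]
contact_force: [-0.1, -0.3, -1.5]
finger_gap: 0.0494
```

```bash
python3 -m handwheel '[[0.005,0,0.07,0,0,0],[0,0,0.035,0,0,0],[0,0,0.015,0,0,0],[0,0,0,0,0,0],[0,0,0,0,0,0]]'; python3 -m handwheel '[[0,0,0,0,0,0],[0,0,0,0,0,0],[0,0,0,0,0,0],[0,0,0,0,0,0],[0,0,0,0,0,0],[0,0,-0.2,0,0,0],[0,0,-0.5,0,0,0],[0,0,-0.5,0,0,0],[0,0,-0.4,0,0,0],[0,0,0,0,0,0]]' -1
python3 -m handwheel '[[-0.5,-0.3,0,0,0,0],[-0.5,-0.3,0,0,0,0],[-0.5,-0.3,0,0,0,0],[-0.5,-0.3,0,0,0,0],[-0.5,-0.3,0,0,0,0],[-0.5,-0.3,0,0,0,0],[0,0,0,0,0,0],[0,0,0,0,0,0]]'
python3 - <<'E'
from h import *
st()
t=cams.snapshot('top')[:,:,::-1];s=cams.snapshot('side')[:,:,::-1];cv2.imwrite('pics/t9.png',t);cv2.imwrite('pics/s9.png',s)
cv2.imwrite('pics/c9.png',cv2.resize(t[142:227,220:326],None,fx=7,fy=7,interpolation=cv2.INTER_CUBIC))
cv2.imwrite('pics/c9b.png',np.vstack([cv2.resize(s[120:370,190:300],(352,800))[:0],np.hstack([cv2.resize(t[170:255,95:185],(400,378)),cv2.resize(s[235:370,190:300],(308,378))]),]))
E
```

```text
time_s: 63.98
ee_pos: [0.575, -0.0628, 0.1079]
orientation: [[-0.001, 1.0, 0.0], [1.0, 0.001, -0.0], [-0.0, 0.0, -1.0]]
contact_force: [-0.2, -0.3, -1.8]
finger_gap: 0.0496
time_s: 65.22
ee_pos: [0.5769, -0.0634, 0.2402]
orientation: [[-0.001, 1.0, 0.007], [1.0, 0.001, -0.002], [-0.002, 0.007, -1.0]]
contact_force: [-0.8, 0.4, 0.7]
finger_gap: 0.0921
time_s: 66.22
ee_pos: [0.431, -0.3022, 0.235]
orientation: [[-0.0, 1.0, -0.001], [1.0, 0.0, 0.002], [0.002, -0.001, -1.0]]
contact_force: [-1.3, 0.3, -0.1]
finger_gap: 0.0917
66.22 [ 0.431  -0.3022  0.235 ] xaxis 90.02 tilt [-0.001  0.002] F [-1.3  0.3 -0.1] gap 0.0917Traceback (most recent call last):
  File "<stdin>", line 5, in <module>
    return _nx.concatenate(arrs, 0, dtype=dtype, casting=casting)
           ~~~~~~~~~~~~~~~^^^^^^^^^^^^^^^^^^^^^^^^^^^^^^^^^^^^^^^
ValueError: all the input array dimensions except for the concatenation axis must match exactly, but along dimension 1, the array at index 0 has size 352 and the array at index 1 has size 708
```

View pics/c9.png

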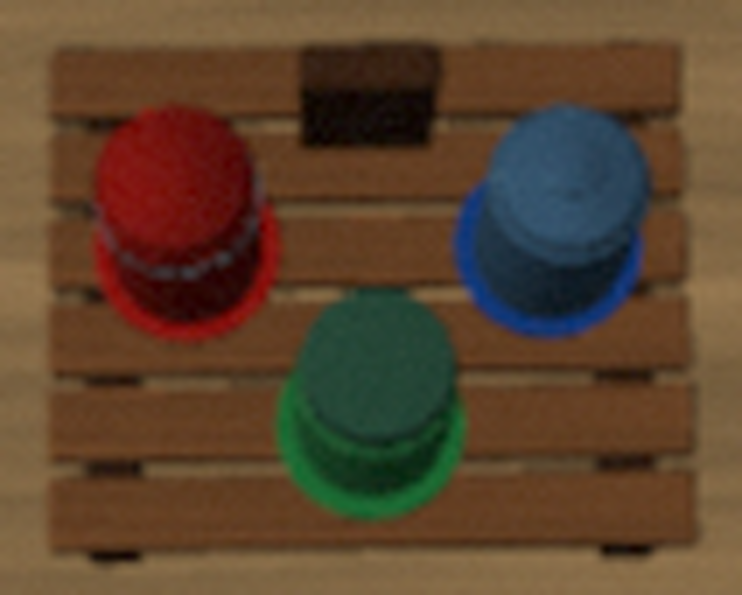

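View pics/s9.png

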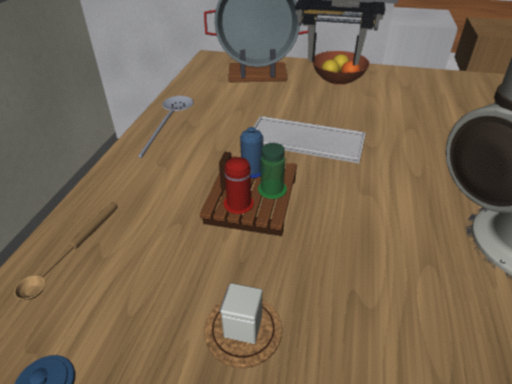

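All three are back to within about 1 mm of their starting pictures: red top at (176,178), green (378,364), blue (568,182) in the crop. In the side view the box stands on the trivet and the tray is empty. One closer check of the box's centring.

Run:
```python
from h import *
t=cv2.imread('pics/t9.png');h=cv2.cvtColor(t,cv2.COLOR_BGR2HSV)
m=((h[...,1]<50)&(h[...,2]>110)).astype(np.uint8);m[:,:95]=0;m[:,185:]=0;m[:170]=0;m[255:]=0
cs,_=cv2.findContours(m,0,2);k=max(cs,key=cv2.contourArea);print(cv2.boundingRect(k),cv2.minAreaRect(k))
for a in [(.5009,.3046)]: print([proj('top',(a[0]+dx,a[1]+dy,.084)).round(1) for dx,dy in [(.026,.026),(.026,-.026),(-.026,-.026),(-.026,.026)]])
cv2.imwrite('pics/c10.png',cv2.resize(t[175:250,100:182],None,fx=7,fy=7,interpolation=cv2.INTER_CUBIC))
```

```text
(119, 195, 24, 24) ((130.5, 206.5), (23.0, 23.0), 90.0)
[array([119.2, 194.4]), array([143. , 194.4]), array([141.7, 218. ]), array([117.7, 218. ])]
```

View pics/c10.png

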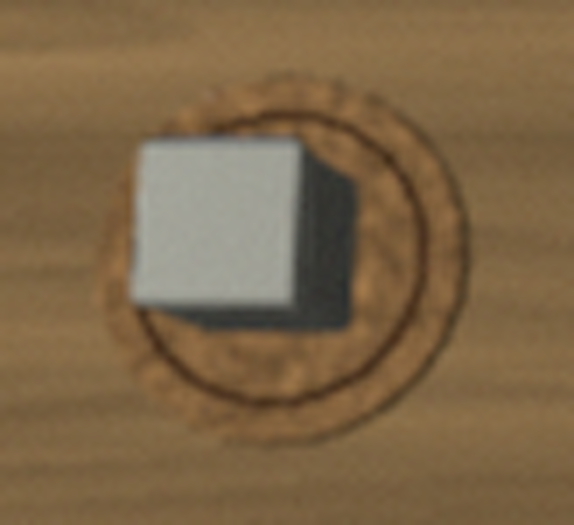

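The box top is centred at (130.6, 206.4) px, against (130.4, 206.2) for perfect centring. I'll hand the job in.

```bash
python3 -m handwheel '[[0,0,0,0,0,0],[0,0,0,0,0,0],[0,0,0,0,0,0],[0,0,0,0,0,0]]'; python3 -c "
from rig import manip; print(manip.job_done())"
```

```text
time_s: 66.82
ee_pos: [0.4312, -0.3028, 0.2359]
orientation: [[-0.001, 1.0, 0.0], [1.0, 0.001, -0.0], [-0.0, 0.0, -1.0]]
contact_force: [-0.1, 0.4, -0.5]
finger_gap: 0.0921
the job is handed in; nothing more can be done
None
```

The job is handed in at 66.8 s, inside the 136 s limit. I set the green jar, blue pot and red canister together in the tray, and a picture showed all three standing there before I touched the salt box. I then stood the salt box on the trivet and put the three back on their own coasters.

**Last checks:**
- **Salt box:** it is upright, and its top is within about 0.5 mm of trivet centre in the top view.
- **Pot, jar and canister:** all are upright on their own coasters, within about 1 mm of where they started. The red canister is the furthest off, about 1 mm toward the front.
- **Arm:** the gripper is open, well clear and touching nothing. The highest force I read was about 10 N, as the red canister was set down.

No check failed or disagreed. The positions rest on camera calibration good to about 2 mm.

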